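Clear the charging dock and seat the battery pack on it

ROBOT

A 6-joint arm with a two-finger parallel gripper is mounted at the origin on a cart in front of the work surface, level with it; the furniture and walls round the work are solid. World frame = base frame: x ahead of the robot, y to its left, z up, the work surface at z = 0. Lengths are in mm, angles in rad, forces in N, time in s.
With the tool pointing down it reaches from about 275 to 1000 mm from the base axis. Payload 8.4 kg.
Tool frame: the origin (TCP) lies between the finger pads; the fingertips stand 17 mm ahead of it and the grasp point (between the pads) lies 2 mm behind it; z points along the fingers, y is the line along which they close (so a half turn about z gives the same grasp; the last joint's range is limited). The gripper opens to 85 mm and grips with 20 to 120 N. Pads are 22 mm wide; open, the fingers measure 114 mm over their backs; the gripper's body (76 mm by 85 mm) begins 54 mm behind the grasp point. The pads swing forward as they close: fully open they stand 13 mm farther back than shut.
Start: joints at [1.139, 0.353, 1.633, -0, 1.155, -0.002], TCP at [260.43, 568.159, 248.281] pointing down, gripper open.
Joint ranges: [-2.63, 2.63], [-0.92, 2.1], [0.06, 2.66], [-1.3, 4.44], [0, 2.69], [-3.02, 3.02]. Speed limits (rad/s): [2.22, 2.22, 2.79, 3.14, 3.14, 3.14].

INTERFACE

Orientations are given as [roll, pitch, yaw] about the fixed x, y, z axes, in that order (R = Rz(yaw) Ry(pitch) Rx(roll)).
In Python, from rig import sense, grab_frame, sign_off gives the robot as it stands. The module is installed in compiled form; this text tells all that it offers.
- The arm moves only by the tool send_rows, never from a script. Its argument "moves" is a list that holds one entry, the list of rows, each a list of 7 numbers: the shift along the world's x, y, z in m, then the turn, a rotation vector about the world's x, y, z in rad, then the opening, from -1 (shut) to 1 (fully open). In form: [[[dx, dy, dz, rx, ry, rz, jaw], ...]]. A call has 1 to 10 rows; each row shifts and turns the commanded pose from where the row before left it; what a row does not reach is not made up. A row lasts 1/10 s, in which the tool goes at most 50 mm and 8.59 degrees, less where a joint would pass 70% of its speed; a pose out of reach is approached as far as the arm can. A call with a gripper value outside its range is refused whole. The fingers move at their own pace and stop on an object; "grip_force" is the grip in N (left out, the last holds). Time passes only in rows, so rows that do not move let the fingers close. It gives the time, the measured TCP pose, the force, the opening and the grip force at its end, in the units of the state.
- sense(): the state, without advancing time (a new reading comes with each control period).
- grab_frame(name): name is "side" or "top" or "wrist"; returns a dict with "img" (420x560x3 uint8, red, green, blue), "mtx" (3x3 intrinsics, pixels), "rvec" (rotation vector, rad) and "tvec" (3), from world to camera coordinates, as OpenCV has them; the wrist camera has in their place "T_tool_cam" (4x4, takes a point from camera to tool coordinates, whose origin is the TCP and whose axes are the flange's). Camera axes: x right, y down, z forward; pixel columns grow to the right and rows downward; lengths in mm; the calibration is good to about 2 mm. The wrist camera is an equidistant fisheye: a pixel r from the principal point sees the ray r / f radians off the axis. A picture is of the moment at which its call begins: read the wrist's pose just before it. There is no depth.
- sign_off(): hands the job in; it is judged then, once.
The state is a dict: "clock": time; "qpos": joint angles; "qvel": joint speeds; "joint_efforts": joint torques, N m; "eef_pos": TCP position; "tcp_rot": TCP orientation; "contact_force": force on the tool from outside, world axes, zero at the start; "wrist_torque": the same for the moment, N m; "opening": opening from 0.0 (shut) to 1.0 (fully open); "grasp_force": force on a finger pad.
Only numpy, scipy, OpenCV 4.12 (cv2) and the standard library are available. Lean on these libraries where they do the work, as an engineer would, in place of code of your own. Each camera call takes 0.05 s, during which the arm holds its last target. There are 200 camera calls.

TASK

The charging dock is blocked: first lift the dark jar off it and stand the jar upright in the shallow tray. Then lift the battery pack out of its rack, stand it upright on the bare worktop and let go, because the dock's cheeks leave room only for fingers at the pack's front and back; take it again that way and seat it gently, fully home on the dock's pegs, with its window side facing the same way as the dock's front, and let go. Leave the tape roll and the torch where they are, and do not tip the jar or the pack over.

Things in the scene. Friction and masses are not known exactly. Their poses are not given: they have to be found in the camera images.
- dock: fixed white charging dock; origin: centre of its underside; front: -x (black bar along that edge; cable gland at back). Plinth 88 (x) x 96 (y) x 14 mm. Two upright cheeks 44 (x) x 8 (y) mm at y = +-37 mm reach 116 mm above the worktop, 66 mm gap, open to front and back. Three steel pegs, 8 mm diameter, 8 mm tall, stand on the plinth at (x, y) = (-12, 0), (12, 18), (12, -18) mm
- dock_seat (a point): centre of the dock's seat, on the plinth's top between the cheeks, 14 mm above the worktop; axes as the dock's. The seated pack's origin lies here and its axes agree with the dock's
- rack: rack for the pack, fixed, bright bent steel sheet. Floor plate 76 (x) x 100 (y) x 4 mm; origin at the centre of its underside. Two upright walls, 50 (x) x 3 (y) mm, stand at y = +-27.5 mm and reach 108 mm above the worktop, leaving a 52 mm gap, open at the rack's +x and -x ends
- tray: shallow square open tray, fixed, plain aluminium, 140 x 140 x 18 mm, 3 mm walls; origin at the centre of its underside
- tray_in (a point): centre of the tray's inner floor, 3 mm above the worktop; axes as the tray's
- pack: grey battery pack, 46 (x) x 58 (y) x 100 (z) mm, 0.25 kg; origin: centre of its underside, z up. Front (-x) has a black window above a round button. Sockets 11 mm square, 12 mm deep in the underside at (x, y) = (-12, 0), (12, 18), (12, -18) mm fit the pegs one way round only. Starts upright on the rack's floor, front and back (x) at the rack's walls: can be gripped there only by its width (y)
- jar: dark round jar with a black cap, 49 mm diameter x 87 mm tall, about 0.15 kg; origin at the centre of its underside, z up. At the start it stands upright on the tips of the dock's pegs, between the cheeks; it can be gripped there across the dock's x
- tape_roll: bystander: roll of amber tape lying flat, 46 mm diameter x 25 mm; origin at the centre of its underside
- torch: bystander: black pocket torch lying on its side, 30 x 116 x 31 mm, long along its y; origin at the centre of its underside
Things that resemble listed ones, but are neither listed nor needed, are in the scene too. Leave any orange look-alike of the pack alone.

How it is judged:
By the outcome, as a careful person would: the job done as asked, in the order asked, and still so for the second after the job is handed in, with the robot touching nothing.
It also fails if it takes over 72 s, if anything falls off the work surface, if the arm or the gripper's body presses on something with over 40 N, if the wrist force passes 120 N, or if a joint passes its speed limit or range.

## Working session

There is one attempt and no reset: what is moved stays moved. The work goes in short steps, Python scripts to look and compute and a tool call to move; the robot and the scene stay as the last step left them, time stands still between calls to the robot, and variables do not carry over. Pictures are saved under pics/ and viewed, at most 10 in all, crops included, and the job is handed in when it is done.

Besides the shell and the picture viewer there is one more tool, called after ">>>" by a JSON object that holds its "name" and its "arguments", one argument or row to a line. send_rows: Moves the arm, as the interface text tells. Its arguments: {"type":"object","properties":{"moves":{"type":"array"},"grip_force":{"type":"number"}},"required":["moves"]}

```bash
ls; mkdir -p pics; python3 - <<'E'
from rig import *
import cv2,numpy as np
print(sense())
for n in ("side","top","wrist"):
    f=grab_frame(n); cv2.imwrite(f"pics/{n}0.png",f["img"][:,:,::-1])
    print(n,{k:np.round(v,4).tolist() for k,v in f.items() if k!="img"})
E
```

```text
pics
{'clock': 0.0, 'qpos': array([ 1.13859380e+00,  3.53659266e-01,  1.63417545e+00, -3.80423518e-05,
        1.15516763e+00, -2.41253834e-03]), 'qvel': array([-0.0005427 ,  0.00096414, -0.00079819,  0.0006278 ,  0.00105544,
       -0.0006098 ]), 'joint_efforts': array([ 6.37152662e-04, -6.05251265e+01, -3.42071307e+01, -5.09823531e-05,
        9.66080348e-03, -3.88667206e-05]), 'eef_pos': array([260.24695784, 567.72670227, 247.53703143]), 'tcp_rot': array([-3.14018288e+00,  3.13808081e-05,  2.71181807e+00]), 'contact_force': array([-1.26565191,  1.11653208,  0.04217612]), 'wrist_torque': array([-0.0481471 , -0.02000569,  0.03368091]), 'grasp_force': 0.0, 'opening': 0.9990139282000009}
side {'mtx': [[443.5193, 0.0, 282.7351], [0.0, 443.5193, 209.4584], [0.0, 0.0, 1.0]], 'rvec': [0.1507, -2.6844, 1.564], 'tvec': [602.1997, 122.5102, 1021.5695]}
top {'mtx': [[395.002, 0.0, 276.5688], [0.0, 395.002, 215.1977], [0.0, 0.0, 1.0]], 'rvec': [2.1769, -2.1752, 0.1122], 'tvec': [-75.9002, 633.7687, 1253.0091]}
wrist {'mtx': [[325.1923, 0.0, 276.6616], [0.0, 325.1923, 205.8093], [0.0, 0.0, 1.0]], 'T_tool_cam': [[0.0, -0.9508, -0.3099, 79.8278], [1.0, -0.0004, 0.0013, -1.288], [-0.0013, -0.3099, 0.9508, -126.5349], [0.0, 0.0, 0.0, 1.0]]}
```

View pics/top0.png

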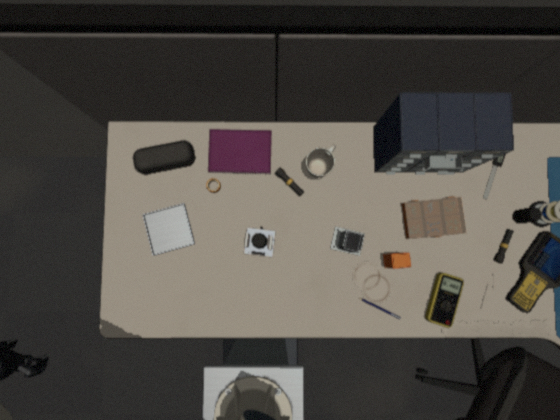

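View pics/side0.png

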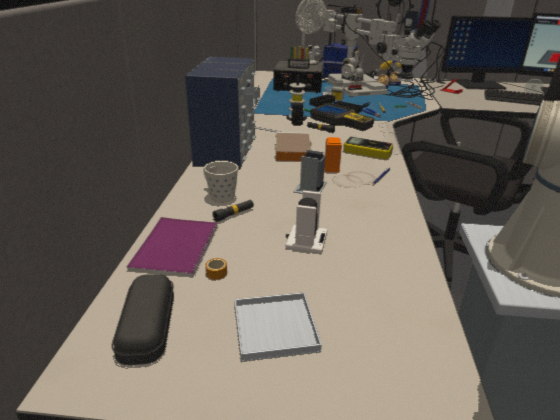

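The top view shows the tray at (168,229), the dock with the jar at (260,241), the rack with the pack at (348,240), the orange look-alike at (398,260), the tape at (213,185) and the torch at (289,181). The side view shows the dock at (307,225), the pack in its rack at (313,172) and the tray at (275,323).

```bash
cat > h.py <<'E'
import cv2,numpy as np
from rig import *
from scipy.spatial.transform import Rotation as R
CAL={"side":((443.5193,282.7351,209.4584),[0.1507,-2.6844,1.564],[602.1997,122.5102,1021.5695]),
"top":((395.002,276.5688,215.1977),[2.1769,-2.1752,0.1122],[-75.9002,633.7687,1253.0091])}
def proj(n,P):
    (f,cx,cy),r,t=CAL[n]; X=np.atleast_2d(P)@R.from_rotvec(r).as_matrix().T+t
    return X[:,:2]/X[:,2:]*f+[cx,cy]
def ray(n,uv):
    (f,cx,cy),r,t=CAL[n]; M=R.from_rotvec(r).as_matrix()
    d=M.T@[(uv[0]-cx)/f,(uv[1]-cy)/f,1]; return -M.T@np.array(t),d
def onz(n,uv,z):
    o,d=ray(n,uv); return o+d*(z-o[2])/d[2]
TC=np.array([[0,-.9508,-.3099,79.8278],[1,-.0004,.0013,-1.288],[-.0013,-.3099,.9508,-126.5349],[0,0,0,1]])
WF,WX,WY=325.1923,276.6616,205.8093
def wpose(s):
    T=np.eye(4);T[:3,:3]=R.from_euler('xyz',s["tcp_rot"]).as_matrix();T[:3,3]=s["eef_pos"]; return T@TC
def wproj(T,P):
    X=(np.atleast_2d(P)-T[:3,3])@T[:3,:3]; r=np.hypot(X[:,0],X[:,1]); th=np.arctan2(r,X[:,2])
    return X[:,:2]/r[:,None]*th[:,None]*WF+[WX,WY]
def wray(T,uv):
    d=np.array(uv,float)-[WX,WY]; r=np.hypot(*d); th=r/WF
    return T[:3,3],T[:3,:3]@np.array([*(d/r*np.sin(th)),np.cos(th)])
def wonz(T,uv,z):
    o,d=wray(T,uv); return o+d*(z-o[2])/d[2]
def tri(rays):
    A=0;b=0
    for o,d in rays:
        d=d/np.linalg.norm(d);P=np.eye(3)-np.outer(d,d);A=A+P;b=b+P@o
    return np.linalg.solve(A,b)
def place(P,pos,yaw): return np.asarray(P)@R.from_euler('z',yaw).as_matrix().T+pos
E
python3 - <<'E'
from h import *
for n,uv in dict(tray=(168,229),dock=(260,241),rack=(348,240),orange=(398,260),tape=(213,185),torch=(289,181)).items(): print(n,onz("top",uv,0).round())
for n,uv in dict(tray=(275,323),dock=(307,238),rack=(312,187),tape=(216,268),torch=(233,210)).items(): print(n,onz("side",uv,0).round())
print(proj("top",sense()["eef_pos"]))
t=cv2.imread("pics/top0.png");s=cv2.imread("pics/side0.png");w=cv2.imread("pics/wrist0.png")
a=cv2.resize(t[200:280,225:385],(800,400)[:2] and (640,320),interpolation=cv2.INTER_CUBIC)
b=cv2.resize(s[140:260,260:360],(233,280),interpolation=cv2.INTER_CUBIC)
c=np.zeros((600,800,3),np.uint8);c[:320,:640]=a
c[320:600,:233]=b; c[320:600,240:613]=cv2.resize(w,(373,280))
cv2.imwrite("pics/m1.png",c)
E
```

```text
tray [590. 284.   0.]
dock [551. -21.   0.]
rack [ 555. -312.    0.]
orange [ 489. -476.    0.]
tape [738. 137.   0.]
torch [ 752. -117.    0.]
tray [593. 268.   0.]
dock [548. -31.   0.]
rack [ 548. -312.    0.]
tape [742. 116.   0.]
torch [ 755. -142.    0.]
[[ 29.75786376 349.96563534]]
```

View pics/m1.png

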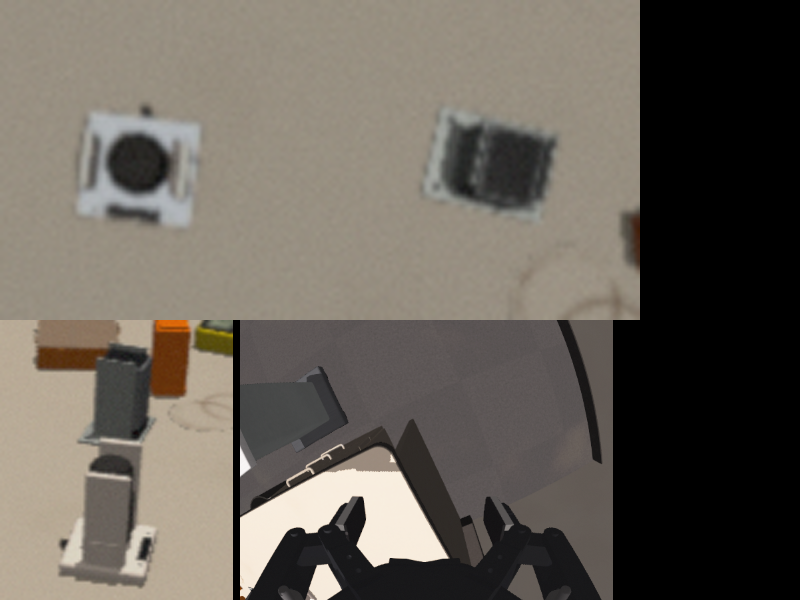

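The crop shows the dock with its black bar toward -x (bottom of the top view), the gland at the top and the jar between the cheeks. The grey pack is in its steel rack to the right. The orange box further right is the look-alike, so it stays untouched. I'll move the wrist camera over the dock.

>>> {"name": "send_rows", "arguments": {
  "moves": [
    [[0.022, -0.04, 0.006, 0, 0, -0.095, 1], [0.022, -0.04, 0.006, 0, 0, -0.095, 1], [0.022, -0.04, 0.006, 0, 0, -0.095, 1], [0.022, -0.04, 0.006, 0, 0, -0.095, 1], [0.022, -0.04, 0.006, 0, 0, -0.095, 1], [0.022, -0.04, 0.006, 0, 0, -0.095, 1], [0.022, -0.04, 0.006, 0, 0, -0.095, 1], [0.022, -0.04, 0.006, 0, 0, -0.095, 1], [0.022, -0.04, 0.006, 0, 0, -0.095, 1], [0.022, -0.04, 0.006, 0, 0, -0.095, 1]]
  ]
}}

```text
clock: 1.15
eef_pos: [480.9, 166.3, 308.6]
tcp_rot: [3.141, -0.0, 1.758]
contact_force: [0.8, 0.2, 0.3]
opening: 1.001
grasp_force: 0.0
```

>>> {"name": "send_rows", "arguments": {
  "moves": [
    [[0.022, -0.04, 0, 0, 0, -0.095, 1], [0.022, -0.04, 0, 0, 0, -0.095, 1], [0.022, -0.04, 0, 0, 0, 0, 1], [0, -0.02, 0, 0, 0, 0, 1], [0, 0, 0, 0, 0, 0, 1], [0, 0, 0, 0, 0, 0, 1]]
  ]
}}

```text
clock: 1.75
eef_pos: [546.2, 28.1, 308.0]
tcp_rot: [-3.141, -0.0, 1.571]
contact_force: [0.1, 1.3, 0.0]
opening: 1.0
grasp_force: 0.0
```

```bash
cat > snap.py <<'E'
import sys,pickle
from h import *
s=sense();f=grab_frame("wrist");n=sys.argv[1]
cv2.imwrite(f"pics/{n}.png",f["img"][:,:,::-1]);pickle.dump((wpose(s),f["img"]),open(n+".pkl","wb"));print(s["clock"],s["eef_pos"],s["tcp_rot"],s["qpos"])
E
python3 snap.py w1
```

```text
1.75 [546.15996144  28.11723846 308.00976427] [-3.14090819e+00 -3.97233774e-04  1.57053989e+00] [4.84373251e-02 1.77554241e-01 1.73204466e+00 4.55894106e-04
 1.23265809e+00 4.85422515e-02]
```

>>> {"name": "send_rows", "arguments": {
  "moves": [
    [[0, -0.04, 0, 0, 0, 0, 1], [0, -0.05, 0, 0, 0, 0, 1], [0, -0.05, 0, 0, 0, 0, 1], [0, -0.05, 0, 0, 0, 0, 1], [0, -0.05, 0, 0, 0, 0, 1], [0, -0.04, 0, 0, 0, 0, 1], [0, 0, 0, 0, 0, 0, 1], [0, 0, 0, 0, 0, 0, 1]]
  ]
}}

```text
clock: 2.6
eef_pos: [546.5, -251.2, 308.0]
tcp_rot: [-3.141, -0.001, 1.571]
contact_force: [-0.5, -0.3, 0.7]
opening: 1.002
grasp_force: 0.0
```

```bash
python3 snap.py w2; python3 -c "
import cv2,numpy as np
a=cv2.imread('pics/w1.png');b=cv2.imread('pics/w2.png')
cv2.imwrite('pics/m2.png',np.vstack([cv2.resize(x[60:300,120:440],(800,600)) for x in [a]]))
cv2.imwrite('pics/m3.png',np.vstack([cv2.resize(x[60:300,120:440],(800,600)) for x in [b]]))"
```

```text
2.6 [ 546.54732928 -251.24018086  308.02792268] [-3.14126824e+00 -7.18840453e-04  1.57138937e+00] [-4.33652434e-01  2.66575368e-01  1.61820821e+00  5.42035796e-04
  1.25740585e+00 -4.34412847e-01]
```

View pics/m2.png

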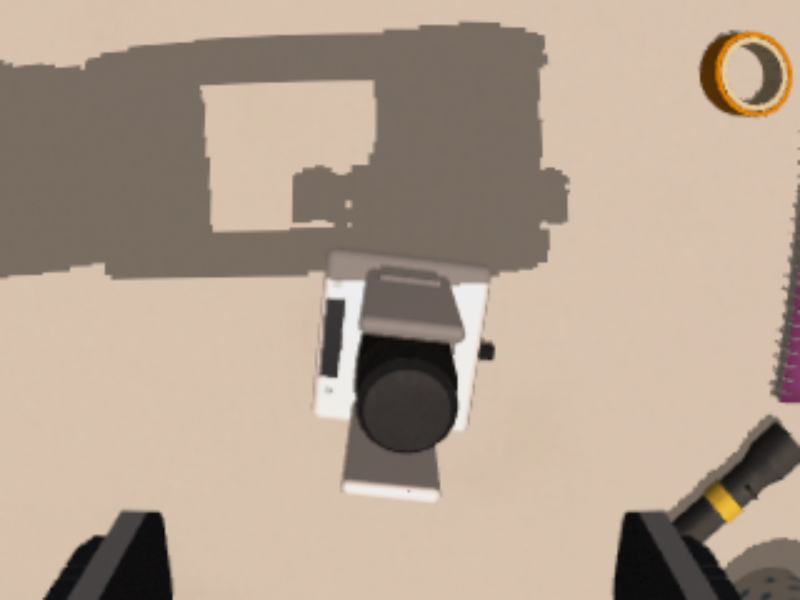

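View pics/m3.png

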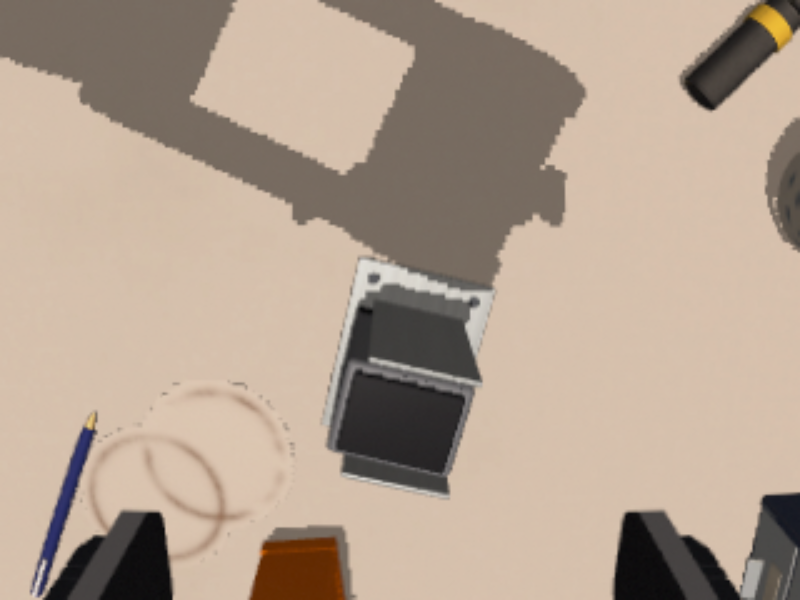

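w1 (crop coordinates): plinth top corners (327,278), (486,290), (315,415), (468,428); jar cap centre (407,404); black bar on the left, which is -x. w2: rack plate corners (360,258), (494,290), (325,424); pack top corners about (352,362), (330,447), (447,474); wall tops (368,362)-(480,382) and (343,472)-(448,495).

```bash
cat > m.py <<'E'
from h import *
import pickle
T1,_=pickle.load(open("w1.pkl","rb"));T2,_=pickle.load(open("w2.pkl","rb"))
c=lambda p:(p[0]/2.5+120,p[1]/2.5+60)
def show(T,d):
    for k,(p,z) in d.items(): print(k,wonz(T,c(p),z).round(1))
show(T1,dict(pTL=((327,278),14),pTR=((486,290),14),pBL=((315,415),14),pBR=((468,428),14),jar=((407,404),109),jl=((357,404),109),jr=((458,404),109),ckA=((343,491),116),ckB=((440,498),116)))
show(T2,dict(rTL=((360,258),4),rTR=((494,290),4),rBL=((325,424),4),pkTL=((352,362),104),pkBL=((330,447),104),pkBR=((447,474),104),w1a=((368,362),108),w1b=((480,382),108),w2a=((343,472),108),w2b=((448,495),108)))
# heights by two views (wrist + top): top crop scale 4, offset (225,200)
t=lambda p:(p[0]/4+225,p[1]/4+200)
print("jar tri",tri([wray(T1,c((407,404))),ray("top",t((138,163)))]).round(1))
print("pack-top tri BR",tri([wray(T2,c((447,474))),ray("top",t((541,207)))]).round(1))
for pos,yaw in [((550,-25,0),-.08),((552,-312,0),-.2)]:
  pass
E
python3 m.py
```

```text
pTL [511.1  19.1  14. ]
pTR [595.4  12.7  14. ]
pBL [502.5 -58.6  14. ]
pBR [588.1 -66.5  14. ]
jar [551.7 -15.9 109. ]
jl [530.3 -15.9 109. ]
jr [573.6 -15.9 109. ]
ckA [523.8 -54.1 116. ]
ckB [566.4 -57.6 116. ]
rTL [ 528.7 -251.3    4. ]
rTR [ 601.6 -268.8    4. ]
rBL [ 507.6 -347.4    4. ]
pkTL [ 528.7 -277.9  104. ]
pkBL [ 518.3 -317.6  104. ]
pkBR [ 570.6 -330.9  104. ]
w1a [ 535.7 -276.6  108. ]
w1b [ 583.4 -285.5  108. ]
w2a [ 524.1 -328.   108. ]
w2b [ 571.1 -339.5  108. ]
jar tri [550.6 -22.5  91.3]
pack-top tri BR [ 540.5 -308.1  167.5]
```

The grey strip on the dock's +y edge is probably plinth in finger shadow. I'll take second wrist views for heights.

>>> {"name": "send_rows", "arguments": {
  "moves": [
    [[0, -0.045, 0, 0, 0, 0, 1], [0, -0.045, 0, 0, 0, 0, 1], [0, 0, 0, 0, 0, 0, 1], [0, 0, 0, 0, 0, 0, 1]]
  ]
}}

```text
clock: 3.05
eef_pos: [546.8, -340.7, 308.0]
tcp_rot: [-3.141, -0.001, 1.572]
contact_force: [-0.0, 0.9, 0.0]
opening: 1.001
grasp_force: 0.0
```

```bash
python3 snap.py w3
```

```text
3.05 [ 546.78422225 -340.67678172  308.04606077] [-3.1412757e+00 -8.3986472e-04  1.5723021e+00] [-5.59802142e-01  3.35785814e-01  1.52331106e+00  5.65508888e-04
  1.28321120e+00 -5.61468644e-01]
```

>>> {"name": "send_rows", "arguments": {
  "moves": [
    [[0, 0.045, 0, 0, 0, 0, 1], [0, 0.05, 0, 0, 0, 0, 1], [0, 0.05, 0, 0, 0, 0, 1], [0, 0.05, 0, 0, 0, 0, 1], [0, 0.05, 0, 0, 0, 0, 1], [0, 0.025, 0, 0, 0, 0, 1], [0, 0, 0, 0, 0, 0, 1], [0, 0, 0, 0, 0, 0, 1]]
  ]
}}

```text
clock: 3.9
eef_pos: [546.1, -70.2, 308.6]
tcp_rot: [3.141, 0.0, 1.575]
contact_force: [-0.1, 0.7, -0.2]
opening: 0.998
grasp_force: 0.0
```

```bash
python3 snap.py w4; python3 -c "
import cv2,numpy as np
a=cv2.imread('pics/w4.png');b=cv2.imread('pics/w3.png')
cv2.imwrite('pics/m4.png',np.hstack([cv2.resize(x[0:225,200:350],(400,600),interpolation=cv2.INTER_CUBIC) for x in [a,b]]))"
```

```text
3.9 [546.1411508  -70.20367806 308.58795061] [3.14125575e+00 2.12789197e-04 1.57521744e+00] [-1.30470064e-01  1.82703413e-01  1.72442957e+00 -1.75397038e-04
  1.23409722e+00 -1.34833301e-01]
```

View pics/m4.png

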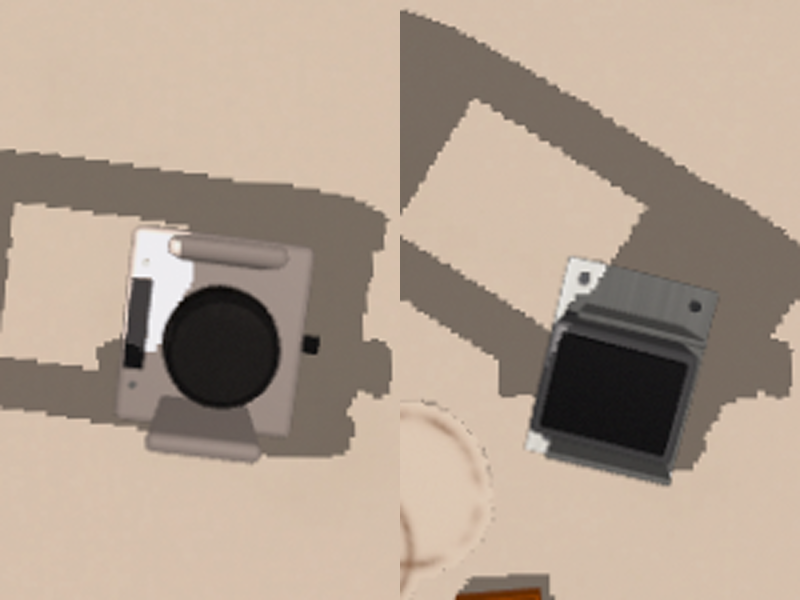

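w4 (left, dock): plinth corners (135,228), (312,247), (290,436), (118,417); cap centre (221,347). w3 (right, rack): plate corners (570,257), (718,293), (527,448); plate holes (584,278), (696,306); far wall top edge (545,452)-(668,483).

```bash
cat > m2.py <<'E'
from h import *
import pickle
from scipy.optimize import least_squares
T={i:pickle.load(open(f"w{i}.pkl","rb"))[0] for i in (1,2,3,4)}
c=lambda p:(p[0]/2.5+120,p[1]/2.5+60)
d=lambda p:(p[0]*.375+200,p[1]*.375)
e=lambda p:d((p[0]-400,p[1]))
print("jar cap",tri([wray(T[1],c((407,404))),wray(T[4],d((221,347)))]).round(1))
for n,a,b in [("TL",(332,250),(135,228)),("TR",(490,268),(312,247)),("BR",(468,428),(290,436)),("BL",(315,415),(118,417))]:
    print("dock",n,tri([wray(T[1],c(a)),wray(T[4],d(b))]).round(1))
for n,a,b in [("hole1",(374,278),(584,278)),("hole2",(474,302),(696,306)),("TL",(360,258),(570,257)),("TR",(494,290),(718,293)),("wall-a",(343,474),(545,452)),("wall-b",(448,495),(668,483)),("packinTL",(360,372),(560,332)),("packinTR",(466,398),(693,362)),("packinBR",(445,472),(668,458)),("packinBL",(337,445),(540,405))]:
    print("rack",n,tri([wray(T[2],c(a)),wray(T[3],e(b))]).round(1))
D=[(-44,48,14),(44,48,14),(44,-48,14),(-44,-48,14)]
o1=np.array([c(p) for p in [(332,250),(490,268),(468,428),(315,415)]]);o4=np.array([d(p) for p in [(135,228),(312,247),(290,436),(118,417)]])
def r(p):
    P=place(D,(p[0],p[1],0),p[2]); return np.r_[(wproj(T[1],P)-o1).ravel(),(wproj(T[4],P)-o4).ravel()]
s=least_squares(r,[550,-25,-.09]);print("dock fit",s.x.round(3),np.abs(s.fun).max().round(2))
Rk=[(-38,50,4),(38,50,4),(-38,-50,4)]; W=[(-25,-29,108),(25,-29,108)]
o2=np.array([c(p) for p in [(360,258),(494,290),(325,424),(345,476),(447,495)]]);o3=np.array([e(p) for p in [(570,257),(718,293),(527,448),(545,452),(668,483)]])
def r2(p):
    P=place(Rk+W,(p[0],p[1],0),p[2]); return np.r_[(wproj(T[2],P)-o2).ravel(),(wproj(T[3],P)-o3).ravel()]
s2=least_squares(r2,[552,-312,-.22]);print("rack fit",s2.x.round(3),s2.fun.round(1))
E
python3 m2.py
```

```text
jar cap [551.6 -17.7 104.2]
dock TL [512.6  33.2   8.5]
dock TR [597.   24.5  13. ]
dock BR [589.  -70.9   3.4]
dock BL [502.3 -60.5   9.2]
rack hole1 [ 536.1 -261.8    6.8]
rack hole2 [ 590.7 -275.1    5.9]
rack TL [ 528.9 -251.3    4.1]
rack TR [ 601.5 -268.4    5.6]
rack wall-a [ 523.8 -327.3  111.5]
rack wall-b [ 571.  -340.9  105.3]
rack packinTL [ 530.6 -282.   105.3]
rack packinTR [ 578.5 -293.1  107.4]
rack packinBR [ 570.5 -332.1   99.3]
rack packinBL [ 522.8 -307.1  125.7]
dock fit [ 5.50117e+02 -1.73690e+01 -1.03000e-01] 2.08
rack fit [ 5.54118e+02 -3.07228e+02 -2.31000e-01] [-0.1 -1.1  0.8 -1.1 -1.3 -0.1 -1.6 -0.2  1.   1.3 -0.4 -1.1  0.6 -0.9
 -0.8 -0.   0.2  1.6  1.2  0.9]
```

Two-view heights agree: cap about 104 (should be 109), wall tops about 108, rack plate about 5. The dock is at (550,-17) with yaw -0.10, the jar at (551.5,-16.5), and the rack at (554,-307) with yaw -0.23. I'll go down on the jar, fingers across the dock's x.

>>> {"name": "send_rows", "arguments": {
  "moves": [
    [[0.002, 0.027, 0, 0, 0, -0.05, 1], [0.003, 0.026, 0, 0, 0, -0.055, 1], [0, 0, -0.02, 0, 0, 0, 1], [0, 0, -0.04, 0, 0, 0, 1], [0, 0, -0.04, 0, 0, 0, 1], [0, 0, -0.03, 0, 0, 0, 1], [0, 0, 0, 0, 0, 0, 1]]
  ]
}}

```text
clock: 4.65
eef_pos: [548.6, -19.7, 174.5]
tcp_rot: [-3.134, 0.001, 1.466]
contact_force: [-0.5, -0.2, 0.8]
opening: 1.002
grasp_force: 0.0
```

>>> {"name": "send_rows", "arguments": {
  "moves": [
    [[0, 0, -0.025, 0, 0, 0, 1], [0, 0, -0.025, 0, 0, 0, 1], [0, 0, -0.025, 0, 0, 0, 1], [0, 0, -0.018, 0, 0, 0, 1], [0, 0, -0.01, 0, 0, 0, 1], [0, 0, 0, 0, 0, 0, 1]]
  ]
}}

```text
clock: 5.25
eef_pos: [551.6, -19.3, 75.3]
tcp_rot: [-3.141, 0.0, 1.466]
contact_force: [0.5, 0.1, 0.8]
opening: 1.001
grasp_force: 0.0
```

>>> {"name": "send_rows", "arguments": {
  "moves": [
    [[0, 0.002, 0, 0, 0, 0, 0.5], [0, 0, 0, 0, 0, 0, 0.2], [0, 0, 0, 0, 0, 0, 0], [0, 0, 0, 0, 0, 0, -0.2], [0, 0, 0, 0, 0, 0, -0.4], [0, 0, 0, 0, 0, 0, -1], [0, 0, 0, 0, 0, 0, -1], [0, 0, 0, 0, 0, 0, -1]]
  ],
  "grip_force": 30
}}

```text
clock: 6.05
eef_pos: [552.4, -16.8, 76.6]
tcp_rot: [3.139, -0.0, 1.467]
contact_force: [-1.7, 0.2, 5.7]
opening: 0.55
grasp_force: 29.7
```

>>> {"name": "send_rows", "arguments": {
  "moves": [
    [[0, 0, 0.005, 0, 0, 0, -1], [0, 0, 0.01, 0, 0, 0, -1], [0, 0, 0.02, 0, 0, 0, -1], [0, 0, 0.03, 0, 0, 0, -1], [0, 0, 0.03, 0, 0, 0, -1], [0, 0, 0.03, 0, 0, 0, -1], [0, 0, 0.02, 0, 0, 0, -1], [0, 0, 0, 0, 0, 0, -1]]
  ]
}}

```text
clock: 6.85
eef_pos: [553.1, -16.9, 223.9]
tcp_rot: [3.136, -0.0, 1.467]
contact_force: [0.2, -0.4, -1.3]
opening: 0.549
grasp_force: 31.4
```

```bash
python3 - <<'E'
from h import *
t=[(143,214),(186,205),(194,243),(155,254)];s=[(238,355),(234,298),(308,293),(318,348)]
for a in t: print(onz("top",a,18).round())
for a in s: print(onz("side",a,18).round())
# segmentation check
img=cv2.imread("pics/top0.png");g=img[195:265,130:205].astype(int);m=((g.max(2)-g.min(2))<12)&(g.max(2)>100)
k=cv2.minAreaRect(np.argwhere(cv2.morphologyEx(m.astype(np.uint8),cv2.MORPH_OPEN,np.ones((3,3))))[:,::-1].astype(np.float32));print(k,onz("top",(k[0][0]+130,k[0][1]+195),18))
E
```

```text
[638. 362.  18.]
[668. 222.  18.]
[544. 193.  18.]
[508. 319.  18.]
[644. 368.  18.]
[679. 229.  18.]
[536. 196.  18.]
[511. 337.  18.]
((38.1399040222168, 33.83160400390625), (43.72194290161133, 44.230934143066406), 75.25643920898438) [589.92287165 278.39011954  18.        ]
```

The two views agree: tray centre about (591,279). I'll carry the jar there.

>>> {"name": "send_rows", "arguments": {
  "moves": [
    [[0.002, 0.02, 0, 0, 0, 0, -1], [0.004, 0.035, 0, 0, 0, 0, -1], [0.006, 0.04, 0, 0, 0, 0, -1], [0.006, 0.045, 0, 0, 0, 0, -1], [0.006, 0.045, 0, 0, 0, 0, -1], [0.006, 0.045, 0, 0, 0, 0, -1], [0.005, 0.035, 0, 0, 0, 0, -1], [0.002, 0.02, 0, 0, 0, 0, -1], [0.001, 0.01, 0, 0, 0, 0, -1], [0, 0, 0, 0, 0, 0, -1]]
  ]
}}

```text
clock: 7.85
eef_pos: [589.0, 278.4, 219.6]
tcp_rot: [-3.141, 0.001, 1.468]
contact_force: [-0.2, -1.2, -2.5]
opening: 0.549
grasp_force: 31.3
```

>>> {"name": "send_rows", "arguments": {
  "moves": [
    [[0, 0, -0.02, 0, 0, 0, -1], [0, 0, -0.035, 0, 0, 0, -1], [0, 0, -0.035, 0, 0, 0, -1], [0, 0, -0.03, 0, 0, 0, -1], [0, 0, -0.02, 0, 0, 0, -1], [0, 0, -0.012, 0, 0, 0, -1], [0, 0, -0.006, 0, 0, 0, -1], [0, 0, -0.003, 0, 0, 0, -1], [0, 0, 0, 0, 0, 0, -1]]
  ]
}}

```text
clock: 8.75
eef_pos: [589.9, 278.0, 59.9]
tcp_rot: [3.141, -0.0, 1.466]
contact_force: [-0.8, 0.2, -2.4]
opening: 0.55
grasp_force: 31.3
```

>>> {"name": "send_rows", "arguments": {
  "moves": [
    [[0, 0, -0.001, 0, 0, 0, -1], [0, 0, -0.001, 0, 0, 0, -1], [0, 0, -0.001, 0, 0, 0, -1], [0, 0, 0, 0, 0, 0, -1]]
  ]
}}

```text
clock: 9.15
eef_pos: [590.0, 278.5, 57.8]
tcp_rot: [3.14, -0.001, 1.467]
contact_force: [-2.0, -1.5, 7.9]
opening: 0.55
grasp_force: 32.2
```

>>> {"name": "send_rows", "arguments": {
  "moves": [
    [[0, 0, 0, 0, 0, 0, 0.2], [0, 0, 0, 0, 0, 0, 0.4], [0, 0, 0, 0, 0, 0, 0.8], [0, 0, 0, 0, 0, 0, 1], [0, 0, 0.02, 0, 0, 0, 1], [0, 0, 0.04, 0, 0, 0, 1], [0, 0, 0.045, 0, 0, 0, 1], [0, 0, 0.045, 0, 0, 0, 1], [0, 0, 0.02, 0, 0, 0, 1]]
  ]
}}

```text
clock: 10.05
eef_pos: [591.0, 278.9, 231.0]
tcp_rot: [3.137, -0.003, 1.467]
contact_force: [0.2, 0.9, -0.5]
opening: 1.0
grasp_force: 0.0
```

>>> {"name": "send_rows", "arguments": {
  "moves": [
    [[0, -0.04, 0, 0, 0, 0, 1], [0, -0.05, 0, 0, 0, 0, 1], [0, -0.05, 0, 0, 0, 0, 1], [0, -0.05, 0, 0, 0, -0.02, 1], [0, -0.05, 0, 0, 0, -0.02, 1], [0, -0.05, 0, 0, 0, -0.02, 1], [-0.01, -0.05, 0, 0, 0, -0.02, 1], [-0.01, -0.05, 0, 0, 0, -0.02, 1], [-0.01, -0.05, 0, 0, 0, -0.026, 1], [-0.008, -0.05, 0, 0, 0, 0, 1]]
  ]
}}

```text
clock: 11.05
eef_pos: [551.2, -210.2, 226.3]
tcp_rot: [3.142, -0.0, 1.34]
contact_force: [0.7, 0.6, 0.8]
opening: 0.997
grasp_force: 0.0
```

>>> {"name": "send_rows", "arguments": {
  "moves": [
    [[0, -0.05, 0, 0, 0, 0, 1], [0, -0.04, 0, 0, 0, 0, 1], [0, -0.004, 0, 0, 0, 0, 1], [0, 0, 0, 0, 0, 0, 1]]
  ]
}}

```text
clock: 11.45
eef_pos: [551.7, -303.1, 225.9]
tcp_rot: [-3.141, -0.0, 1.339]
contact_force: [0.4, 0.2, -0.2]
opening: 0.996
grasp_force: 0.0
```

```bash
python3 snap.py w5; python3 - <<'E'
from h import *
f=grab_frame("side");a=f["img"][:,:,::-1];cv2.imwrite("pics/s5.png",a)
f=grab_frame("top");b=f["img"][:,:,::-1]
w=cv2.imread("pics/w5.png")
c=np.zeros((600,800,3),np.uint8);c[:300,:400]=cv2.resize(w,(400,300));c[:300,400:]=cv2.resize(a[120:360,180:340],(267,300+100))[:300].__class__ is None or cv2.resize(a[240:390,200:400],(400,300))
c[300:,:400]=cv2.resize(b[190:280,130:250],(400,300));c[300:,400:]=cv2.resize(w[150:330,150:390],(400,300))
cv2.imwrite("pics/m5.png",c)
E
```

```text
11.45 [ 551.69299674 -303.13589368  225.90935771] [-3.14105362e+00 -3.48972375e-04  1.33859027e+00] [-5.04913888e-01  3.81187526e-01  1.64446535e+00  2.12434648e-04
  1.11655290e+00 -2.72801198e-01]
```

View pics/m5.png

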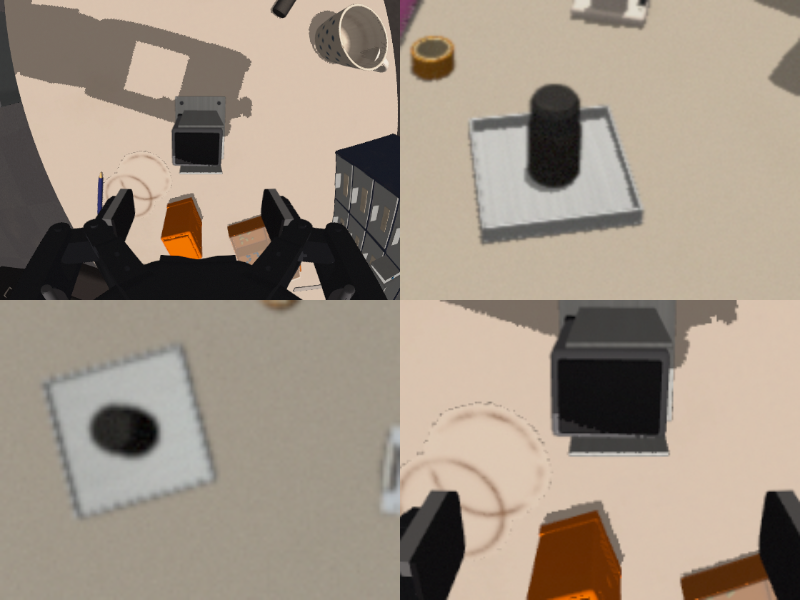

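The jar stands upright inside the tray. The pack top is seen square to the gripper, with corners in the lower right panel at about (553,348), (672,348), (552,435), (668,438).

```bash
python3 - <<'E'
from h import *
import pickle
T=pickle.load(open("w5.pkl","rb"))[0]
P=np.array([wonz(T,(u/1.6667+150,v/1.6667+150),104) for u,v in [(153,48),(272,48),(152,135),(268,138)]]);print(P.round(1),P.mean(0))
u=R.from_euler('z',-.231).as_matrix().T;print(((P-[554,-307,0])@u.T).round(1))
E
```

```text
[[ 528.9 -275.9  104. ]
 [ 583.6 -288.8  104. ]
 [ 516.8 -318.6  104. ]
 [ 572.6 -333.5  104. ]] [ 550.47354138 -304.19882557  104.        ]
[[-31.6  24.5 104. ]
 [ 24.6  24.5 104. ]
 [-33.6 -19.8 104. ]
 [ 24.2 -21.5 104. ]]
```

>>> {"name": "send_rows", "arguments": {
  "moves": [
    [[-0.001, -0.002, -0.02, 0, 0, 0, 1], [0, 0, -0.035, 0, 0, 0, 1], [0, 0, -0.035, 0, 0, 0, 1], [0, 0, -0.025, 0, 0, 0, 1], [0, 0, -0.02, 0, 0, 0, 1], [0, 0, -0.012, 0, 0, 0, 1], [0, 0, -0.006, 0, 0, 0, 1], [0, 0, 0, 0, 0, 0, 1]]
  ]
}}

```text
clock: 12.4
eef_pos: [551.2, -303.6, 73.1]
tcp_rot: [-3.141, -0.0, 1.342]
contact_force: [0.2, -0.4, -0.6]
opening: 0.999
grasp_force: 0.0
```

>>> {"name": "send_rows", "arguments": {
  "moves": [
    [[0, 0, 0, 0, 0, 0, 0.6], [0, 0, 0, 0, 0, 0, 0.4], [0, 0, 0, 0, 0, 0, 0.2], [0, 0, 0, 0, 0, 0, 0], [0, 0, 0, 0, 0, 0, -1], [0, 0, 0, 0, 0, 0, -1], [0, 0, 0, 0, 0, 0, -1]]
  ],
  "grip_force": 40
}}

```text
clock: 13.1
eef_pos: [551.4, -304.5, 74.5]
tcp_rot: [3.14, 0.0, 1.341]
contact_force: [-1.8, 0.9, 5.6]
opening: 0.674
grasp_force: 42.2
```

>>> {"name": "send_rows", "arguments": {
  "moves": [
    [[0, 0, 0.005, 0, 0, 0, -1], [0, 0, 0.01, 0, 0, 0, -1], [0, 0, 0.02, 0, 0, 0, -1], [0, 0, 0.025, 0, 0, 0, -1], [0, 0, 0.025, 0, 0, 0, -1], [0, 0, 0.025, 0, 0, 0, -1], [0, 0, 0.02, 0, 0, 0, -1], [0, 0, 0.01, 0, 0, 0, -1], [0, 0, 0, 0, 0, 0, -1]]
  ]
}}

```text
clock: 14.0
eef_pos: [551.8, -304.7, 215.1]
tcp_rot: [3.139, 0.001, 1.341]
contact_force: [-0.0, 0.2, -3.5]
opening: 0.679
grasp_force: 43.4
```

```bash
python3 - <<'E'
from h import *
a=grab_frame("side")["img"][:,:,::-1]
p=proj("side",sense()["eef_pos"])[0].astype(int);print(p)
c=a[p[1]-40:p[1]+50,p[0]-60:p[0]+60];cv2.imwrite("pics/m6.png",cv2.resize(c,(800,600),interpolation=cv2.INTER_CUBIC))
E
```

```text
[314 118]
```

View pics/m6.png

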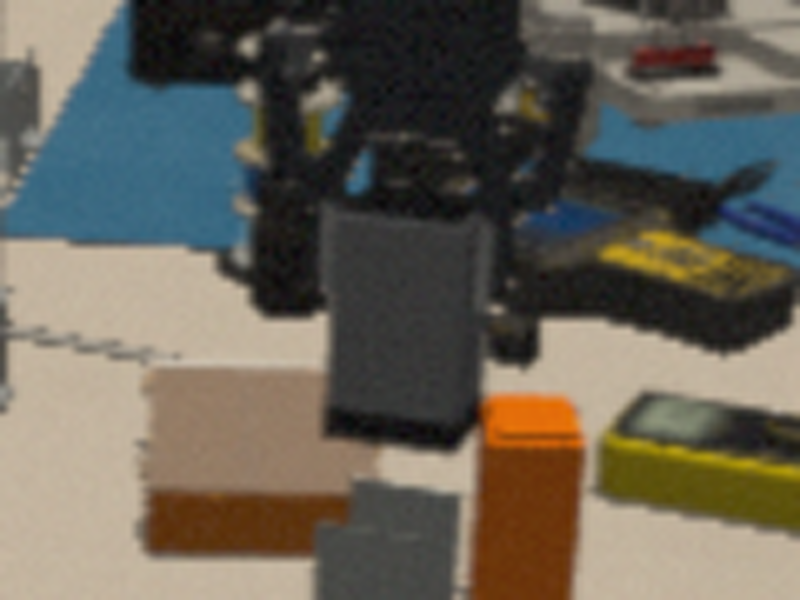

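The lifted pack's +y face is plain, with no window or button, so the front should face -y and needs a turn of about -90° to face -x. I'll turn it while carrying it to the bare worktop at about (551,-163), and check the front after releasing.

>>> {"name": "send_rows", "arguments": {
  "moves": [
    [[0, 0.01, 0, 0, 0, -0.1, -1], [0, 0.014, 0, 0, 0, -0.14, -1], [0, 0.014, 0, 0, 0, -0.14, -1], [0, 0.014, 0, 0, 0, -0.14, -1], [0, 0.015, 0, 0, 0, -0.14, -1], [0, 0.015, 0, 0, 0, -0.14, -1], [0, 0.015, 0, 0, 0, -0.14, -1], [0, 0.015, 0, 0, 0, -0.14, -1], [0, 0.015, 0, 0, 0, -0.14, -1], [0, 0.015, 0, 0, 0, -0.14, -1]]
  ]
}}

```text
clock: 15.05
eef_pos: [550.2, -161.5, 211.7]
tcp_rot: [-3.141, 0.002, -0.025]
contact_force: [0.0, 0.5, -2.6]
opening: 0.675
grasp_force: 43.3
```

>>> {"name": "send_rows", "arguments": {
  "moves": [
    [[0, 0, 0, 0, 0, -0.084, -1], [0, 0, -0.02, 0, 0, 0, -1], [0, 0, -0.03, 0, 0, 0, -1], [0, 0, -0.03, 0, 0, 0, -1], [0, 0, -0.025, 0, 0, 0, -1], [0, 0, -0.02, 0, 0, 0, -1], [0, 0, -0.01, 0, 0, 0, -1], [0, 0, -0.003, 0, 0, 0, -1], [0, 0, 0, 0, 0, 0, -1]]
  ]
}}

```text
clock: 15.95
eef_pos: [550.9, -162.3, 75.0]
tcp_rot: [-3.141, 0.001, -0.103]
contact_force: [0.3, 0.3, -1.9]
opening: 0.676
grasp_force: 43.4
```

>>> {"name": "send_rows", "arguments": {
  "moves": [
    [[0, 0, -0.002, 0, 0, 0, -1], [0, 0, -0.001, 0, 0, 0, -1], [0, 0, -0.001, 0, 0, 0, -1], [0, 0, -0.001, 0, 0, 0, -1], [0, 0, 0, 0, 0, 0, -1]]
  ]
}}

```text
clock: 16.45
eef_pos: [551.4, -162.4, 70.5]
tcp_rot: [3.141, -0.001, -0.103]
contact_force: [-0.2, -0.6, -1.4]
opening: 0.676
grasp_force: 43.5
```

>>> {"name": "send_rows", "arguments": {
  "moves": [
    [[0, 0, -0.001, 0, 0, 0, -1], [0, 0, -0.001, 0, 0, 0, -1], [0, 0, 0, 0, 0, 0, -1]]
  ]
}}

```text
clock: 16.75
eef_pos: [551.7, -162.2, 70.3]
tcp_rot: [-3.142, -0.001, -0.103]
contact_force: [-5.2, 4.2, 19.6]
opening: 0.673
grasp_force: 44.7
```

>>> {"name": "send_rows", "arguments": {
  "moves": [
    [[0, 0, 0.001, 0, 0, 0, 0.4], [0, 0, 0, 0, 0, 0, 0.6], [0, 0, 0, 0, 0, 0, 1], [0, 0, 0, 0, 0, 0, 1], [0, 0, 0.02, 0, 0, 0, 1], [0, 0, 0.04, 0, 0, 0, 1], [0, 0, 0.045, 0, 0, 0, 1], [0, 0, 0.035, 0, 0, 0, 1]]
  ]
}}

```text
clock: 17.55
eef_pos: [551.4, -162.4, 211.5]
tcp_rot: [3.141, -0.001, -0.103]
contact_force: [0.9, -0.8, -0.3]
opening: 1.002
grasp_force: 0.0
```

>>> {"name": "send_rows", "arguments": {
  "moves": [
    [[-0.01, 0, 0, 0, 0, 0.14, 1], [-0.015, 0, 0, 0, 0, 0.14, 1], [-0.015, 0, 0, 0, 0, 0.14, 1], [-0.015, 0, 0, 0, 0, 0.14, 1], [-0.015, 0, 0, 0, 0, 0.14, 1], [-0.015, 0, 0, 0, 0, 0.14, 1], [-0.015, 0, 0, 0, 0, 0.14, 1], [-0.015, 0, 0, 0, 0, 0.14, 1], [-0.01, -0.02, 0, 0, 0, 0.14, 1], [-0.01, -0.02, 0, 0, 0, 0.14, 1]]
  ]
}}

```text
clock: 18.55
eef_pos: [415.6, -202.5, 209.3]
tcp_rot: [3.142, 0.0, 1.304]
contact_force: [0.4, 0.1, 0.1]
opening: 0.996
grasp_force: 0.0
```

>>> {"name": "send_rows", "arguments": {
  "moves": [
    [[0, 0, 0, 0, 0, 0.14, 1], [0, 0, 0, 0, 0, 0.031, 1], [0, 0, 0, 0, 0, 0, 1]]
  ]
}}

```text
clock: 18.85
eef_pos: [415.9, -202.5, 209.2]
tcp_rot: [-3.141, -0.0, 1.468]
contact_force: [0.2, -0.5, -0.3]
opening: 0.997
grasp_force: 0.0
```

```bash
python3 snap.py w6; python3 - <<'E'
from h import *
import pickle
T,i=pickle.load(open("w6.pkl","rb"));p=wproj(T,[551,-163,60])[0].astype(int);print(p)
x=max(0,p[0]-120);y=max(0,p[1]-90);x=min(x,320);print(x,y);cv2.imwrite("pics/m7.png",cv2.resize(i[y:y+180,x:x+240,::-1],(800,600),interpolation=cv2.INTER_CUBIC))
E
```

```text
18.85 [ 415.92188815 -202.47451324  209.16731667] [-3.14140566e+00 -6.47187731e-05  1.46756180e+00] [-4.56279092e-01  1.45600581e-01  2.00887285e+00 -4.70730081e-06
  9.87317065e-01 -3.53041983e-01]
[421 139]
301 49
```

View pics/m7.png

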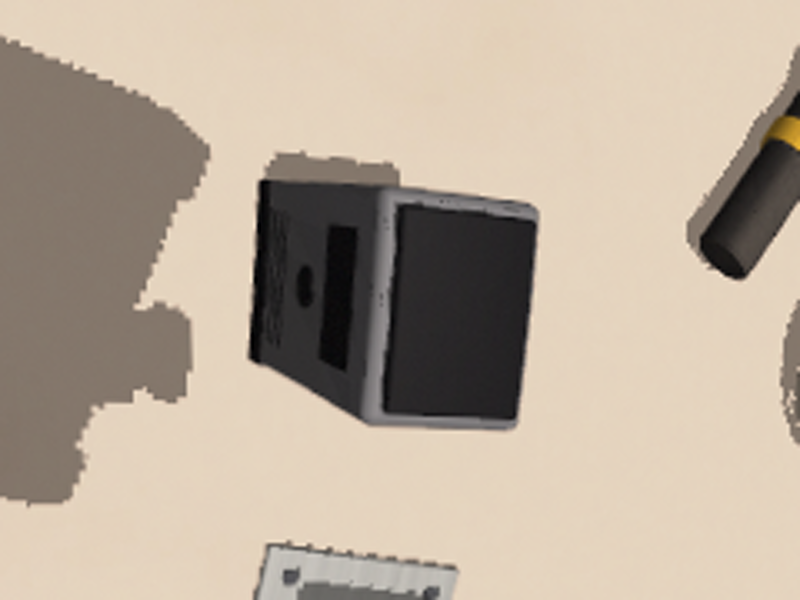

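The black window above the round button faces -x, as the dock's front does. Next I'll take nadir wrist views of the pack and the freed dock at identical camera offsets, so calibration errors cancel.

>>> {"name": "send_rows", "arguments": {
  "moves": [
    [[0.03, -0.01, 0, 0, 0, 0, 1], [0.04, -0.01, 0, 0, 0, 0, 1], [0.04, -0.01, 0, 0, 0, 0, 1], [0.017, -0.01, 0, 0, 0, 0, 1], [0, 0, 0, 0, 0, 0, 1], [0, 0, 0, 0, 0, 0, 1]]
  ]
}}

```text
clock: 19.5
eef_pos: [542.4, -241.8, 208.6]
tcp_rot: [-3.14, -0.001, 1.467]
contact_force: [-0.2, 1.1, 0.3]
opening: 1.004
grasp_force: 0.0
```

```bash
python3 snap.py w7
```

```text
19.5 [ 542.40407673 -241.83798388  208.59572185] [-3.13985894e+00 -5.69249295e-04  1.46717794e+00] [-4.21933110e-01  3.46383626e-01  1.73864390e+00 -2.22655278e-06
  1.05838990e+00 -3.18314127e-01]
```

>>> {"name": "send_rows", "arguments": {
  "moves": [
    [[0, 0.03, 0, 0, 0, 0, 1], [0, 0.04, 0, 0, 0, 0, 1], [0, 0.04, 0, 0, 0, 0, 1], [0, 0.036, 0, 0, 0, 0, 1], [0, 0, 0, 0, 0, 0, 1], [0, 0, 0, 0, 0, 0, 1]]
  ]
}}

```text
clock: 20.15
eef_pos: [542.1, -95.5, 209.6]
tcp_rot: [-3.142, 0.0, 1.469]
contact_force: [0.6, -0.9, -0.0]
opening: 1.002
grasp_force: 0.0
```

```bash
python3 snap.py w8; python3 - <<'E'
from h import *
import pickle
o=[]
for n,P in (("w7",[551,-163,100]),("w8",[550,-17,20])):
    T,i=pickle.load(open(n+".pkl","rb"));p=wproj(T,P)[0].round().astype(int);x,y=p[0]-60,max(0,p[1]-90);print(n,p,x,y)
    o.append(cv2.resize(i[y:y+180,x:x+120,::-1],(400,600),interpolation=cv2.INTER_CUBIC))
cv2.imwrite("pics/m8.png",np.hstack(o))
E
```

```text
20.15 [542.14308406 -95.53902897 209.56835748] [-3.14153066e+00  2.29627559e-04  1.46937747e+00] [-1.77020348e-01  2.79892226e-01  1.83194742e+00 -2.72579932e-04
  1.02979750e+00 -7.54611052e-02]
w7 [279 104] 219 14
w8 [277 104] 217 14
```

View pics/m8.png

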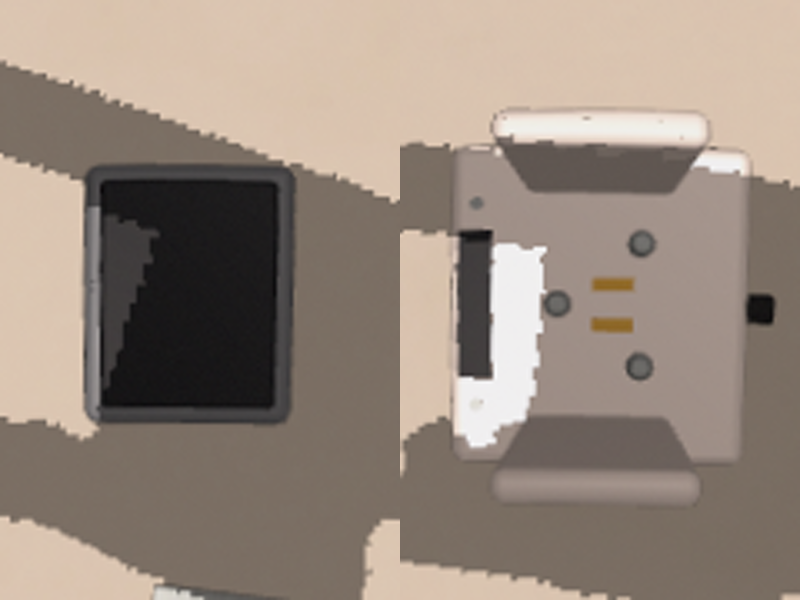

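m8: the three pegs are at panel pixels (557,303), (642,243), (640,367) and the pack top spans x 86-293, y 165-423. Both are nearly square to the tool.

```bash
python3 - <<'E'
from h import *
import pickle
T7=pickle.load(open("w7.pkl","rb"))[0];T8=pickle.load(open("w8.pkl","rb"))[0]
f=120/400
P=np.array([wonz(T8,(217+u*f-.35,14+v*f-.35),22) for u,v in [(157,303),(242,243),(240,367)]])
Q=np.array([wonz(T7,(219+u*f-.35,14+v*f-.35),100) for u,v in [(86,165),(294,165),(291,423),(84,423)]])
print(P.round(1),Q.round(1))
def fit(M,X):
    M=np.array(M,float);m,x=M.mean(0),X[:,:2].mean(0);H=(M-m).T@(X[:,:2]-x);a=np.arctan2(H[0,1]-H[1,0],H[0,0]+H[1,1])
    r=np.array([[np.cos(a),-np.sin(a)],[np.sin(a),np.cos(a)]]);t=x-r@m;return t.round(2),a.round(4),((M@r.T+t)-X[:,:2]).round(1).tolist()
print("dock",fit([(-12,0),(12,18),(12,-18)],P));print("pack",fit([(-23,29),(23,29),(23,-29),(-23,-29)],Q))
E
```

```text
[[537.  -15.9  22. ]
 [562.9  -1.1  22. ]
 [558.8 -36.8  22. ]] [[ 529.9 -130.5  100. ]
 [ 573.8 -135.1  100. ]
 [ 567.9 -191.2  100. ]
 [ 523.1 -186.5  100. ]]
dock (array([548.92, -17.48]), np.float64(-0.118), [[-0.0, -0.1], [0.1, 0.1], [-0.1, 0.1]])
pack (array([ 548.66, -160.83]), np.float64(-0.1101), [[-0.9, 1.0], [0.9, 0.6], [0.5, -1.0], [-0.5, -0.6]])
```

Pegs fit within 0.1 mm. The pack-to-dock shift is (+0.3, +143.3) mm with -0.008 rad of turn. I'll regrip front and back.

>>> {"name": "send_rows", "arguments": {
  "moves": [
    [[0.003, -0.025, 0, 0, 0, -0.005, 1], [0.003, -0.025, 0, 0, 0, 0, 1], [0.001, -0.0165, -0.01, 0, 0, 0, 1], [0, 0, -0.03, 0, 0, 0, 1], [0, 0, -0.03, 0, 0, 0, 1], [0, 0, -0.03, 0, 0, 0, 1], [0, 0, -0.02, 0, 0, 0, 1], [0, 0, -0.012, 0, 0, 0, 1], [0, 0, -0.006, 0, 0, 0, 1], [0, 0, 0, 0, 0, 0, 1]]
  ]
}}

```text
clock: 21.2
eef_pos: [549.7, -163.1, 70.8]
tcp_rot: [-3.141, -0.0, 1.462]
contact_force: [-0.3, 0.7, 0.8]
opening: 1.001
grasp_force: 0.0
```

>>> {"name": "send_rows", "arguments": {
  "moves": [
    [[0, 0.001, 0, 0, 0, 0, 0.5], [0, 0, 0, 0, 0, 0, 0.3], [0, 0, 0, 0, 0, 0, 0.15], [0, 0, 0, 0, 0, 0, 0], [0, 0, 0, 0, 0, 0, -0.15], [0, 0, 0, 0, 0, 0, -1], [0, 0, 0, 0, 0, 0, -1], [0, 0, 0, 0, 0, 0, -1]]
  ],
  "grip_force": 40
}}

```text
clock: 22.0
eef_pos: [550.4, -161.9, 72.1]
tcp_rot: [3.141, 0.0, 1.463]
contact_force: [-1.5, 0.1, 5.6]
opening: 0.534
grasp_force: 40.5
```

>>> {"name": "send_rows", "arguments": {
  "moves": [
    [[0, 0, 0.005, 0, 0, 0, -1], [0, 0, 0.015, 0, 0, 0, -1], [0, 0, 0.03, 0, 0, 0, -1], [0, 0, 0.035, 0, 0, 0, -1], [0, 0, 0.03, 0, 0, 0, -1], [0, 0, 0.02, 0, 0, 0, -1], [0, 0, 0.005, 0, 0, 0, -1], [0, 0, 0, 0, 0, 0, -1]]
  ]
}}

```text
clock: 22.8
eef_pos: [550.4, -161.9, 212.3]
tcp_rot: [3.14, 0.0, 1.463]
contact_force: [-0.7, -0.3, -2.9]
opening: 0.532
grasp_force: 41.7
```

>>> {"name": "send_rows", "arguments": {
  "moves": [
    [[0, 0.015, 0, 0, 0, 0, -1], [0, 0.025, 0, 0, 0, 0, -1], [0, 0.03, 0, 0, 0, 0, -1], [0, 0.03, 0, 0, 0, 0, -1], [0, 0.025, 0, 0, 0, 0, -1], [0, 0.013, 0, 0, 0, 0, -1], [0, 0.005, 0, 0, 0, 0, -1], [0, 0, 0, 0, 0, 0, -1], [0, 0, 0, 0, 0, 0, -1]]
  ]
}}

```text
clock: 23.7
eef_pos: [550.0, -19.5, 211.0]
tcp_rot: [-3.141, 0.0, 1.463]
contact_force: [0.2, 0.3, -2.8]
opening: 0.534
grasp_force: 41.6
```

>>> {"name": "send_rows", "arguments": {
  "moves": [
    [[0, 0.001, -0.01, 0, 0, -0.003, -1], [0, 0, -0.02, 0, 0, 0, -1], [0, 0, -0.02, 0, 0, 0, -1], [0, 0, -0.02, 0, 0, 0, -1], [0, 0, -0.018, 0, 0, 0, -1], [0, 0, -0.012, 0, 0, 0, -1], [0, 0, -0.007, 0, 0, 0, -1], [0, 0, -0.003, 0, 0, 0, -1], [0, 0, 0, 0, 0, 0, -1], [0, 0, 0, 0, 0, 0, -1]]
  ]
}}

```text
clock: 24.7
eef_pos: [550.6, -17.8, 101.9]
tcp_rot: [3.141, -0.0, 1.46]
contact_force: [0.1, 0.1, -2.2]
opening: 0.535
grasp_force: 41.6
```

>>> {"name": "send_rows", "arguments": {
  "moves": [
    [[-0.0005, -0.0007, -0.002, 0, 0, 0, -1], [0, 0, -0.002, 0, 0, 0, -1], [0, 0, -0.002, 0, 0, 0, -1], [0, 0, -0.001, 0, 0, 0, -1], [0, 0, -0.001, 0, 0, 0, -1], [0, 0, -0.001, 0, 0, 0, -1], [0, 0, 0, 0, 0, 0, -1]]
  ]
}}

```text
clock: 25.4
eef_pos: [549.6, -18.5, 92.1]
tcp_rot: [-3.141, 0.0, 1.46]
contact_force: [-0.1, 0.3, -2.7]
opening: 0.534
grasp_force: 41.6
```

The underside is already below the peg tips with no contact force, so the pegs have entered the sockets.

>>> {"name": "send_rows", "arguments": {
  "moves": [
    [[0, 0, -0.001, 0, 0, 0, -1], [0, 0, -0.001, 0, 0, 0, -1], [0, 0, -0.001, 0, 0, 0, -1], [0, 0, -0.001, 0, 0, 0, -1], [0, 0, 0, 0, 0, 0, -1]]
  ]
}}

```text
clock: 25.9
eef_pos: [549.5, -18.5, 88.1]
tcp_rot: [-3.141, 0.0, 1.46]
contact_force: [-0.6, -0.7, -2.0]
opening: 0.534
grasp_force: 41.6
```

>>> {"name": "send_rows", "arguments": {
  "moves": [
    [[0, 0, -0.001, 0, 0, 0, -1], [0, 0, -0.0005, 0, 0, 0, -1], [0, 0, 0, 0, 0, 0, -1]]
  ]
}}

```text
clock: 26.2
eef_pos: [549.5, -18.5, 86.7]
tcp_rot: [-3.141, -0.0, 1.46]
contact_force: [0.6, 0.8, -2.4]
opening: 0.536
grasp_force: 41.6
```

>>> {"name": "send_rows", "arguments": {
  "moves": [
    [[0, 0, -0.0005, 0, 0, 0, -1], [0, 0, -0.0005, 0, 0, 0, -1], [0, 0, -0.0005, 0, 0, 0, -1], [0, 0, 0, 0, 0, 0, -1]]
  ]
}}

```text
clock: 26.6
eef_pos: [549.7, -18.5, 86.2]
tcp_rot: [3.141, -0.0, 1.46]
contact_force: [-4.2, 0.4, 9.0]
opening: 0.53
grasp_force: 42.7
```

Contact at the expected seated height (TCP z 86). I'll release and withdraw.

>>> {"name": "send_rows", "arguments": {
  "moves": [
    [[0, 0, 0, 0, 0, 0, 0.2], [0, 0, 0, 0, 0, 0, 0.4], [0, 0, 0, 0, 0, 0, 0.8], [0, 0, 0, 0, 0, 0, 1], [0, 0, 0, 0, 0, 0, 1], [0, 0, 0.015, 0, 0, 0, 1], [0, 0, 0.03, 0, 0, 0, 1], [0, 0, 0.04, 0, 0, 0, 1], [0, 0, 0.04, 0, 0, 0, 1], [0, 0, 0, 0, 0, 0, 1]]
  ]
}}

```text
clock: 27.6
eef_pos: [552.7, -18.6, 215.6]
tcp_rot: [3.133, -0.001, 1.46]
contact_force: [-0.6, -0.5, -0.3]
opening: 1.0
grasp_force: 0.0
```

>>> {"name": "send_rows", "arguments": {
  "moves": [
    [[-0.008, -0.04, 0, 0, 0, 0, 1], [0, -0.038, 0, 0, 0, 0, 1], [0, 0, 0, 0, 0, 0, 1], [0, 0, 0, 0, 0, 0, 1]]
  ]
}}

```text
clock: 28.0
eef_pos: [541.3, -97.0, 209.8]
tcp_rot: [-3.141, -0.0, 1.458]
contact_force: [0.4, 0.4, -1.0]
opening: 1.004
grasp_force: 0.0
```

```bash
python3 snap.py w9; python3 - <<'E'
from h import *
import pickle
T,i=pickle.load(open("w9.pkl","rb"));_,j=pickle.load(open("w8.pkl","rb"))
# dark recessed pack top: min-area rect, compare with w7's, at z=114 / 100
for n,z,P in(("w7",100,[549,-161,100]),("w9",114,[549,-17.5,114])):
    T,i=pickle.load(open(n+".pkl","rb"));g=i.max(2);m=(g<75).astype(np.uint8)
    p=wproj(T,P)[0].round().astype(int);q=m.copy();cv2.rectangle(q,(0,170),(560,420),0,-1)
    nl,lab,st,ce=cv2.connectedComponentsWithStats(q);l=lab[p[1],p[0]];k=cv2.minAreaRect(np.argwhere(lab==l)[:,::-1].astype(np.float32))
    C=np.array([wonz(T,c,z) for c in cv2.boxPoints(k)]);print(n,l,C.mean(0).round(1),np.linalg.norm(np.diff(C,axis=0),axis=1).round(1),k[2])
E
```

```text
28.0 [541.29365976 -97.01554265 209.75262826] [-3.14093205e+00 -3.25472896e-04  1.45783622e+00] [-1.80239779e-01  2.79122519e-01  1.83255565e+00  3.26869243e-04
  1.03059550e+00 -6.74479867e-02]
w7 11 [ 548.8 -161.   100. ] [43.2 55.4 44.2] 90.0
w9 5 [545.1 -16.9 114. ] [48.9 55.8 50.2] 90.0
```

The released pack measures centred on the dock within about 1 mm. The gripper came to rest 14.1 mm above its worktop grasp height, so the pack is fully home. Handing in.

```bash
python3 -c "
from rig import *
print(sign_off())"
```

```text
the job is handed in; nothing more can be done
None
```

The job is handed in at about 28 s: the jar stands upright in the tray, and the pack was released fully home on the dock's pegs with its window side to the dock's front; I did not touch the tape roll or torch.

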